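# Empty and shed the tip of a stand-mounted pipette

## Robot

A 6-joint arm with a two-finger parallel gripper is mounted at the origin on the work surface; the furniture and walls round the work are solid. World frame = base frame: x ahead of the robot, y to its left, z up, the work surface at z = 0. Lengths are in m, angles in rad, forces in N, time in s.
With the tool pointing down it reaches from about 0.35 to 0.875 m from the base axis. Payload 4.2 kg.
Tool frame: the origin (TCP) lies on the centre line of the jaws, within the pads' length; the fingertips stand 19 mm ahead of it and the grasp point (between the pads) is the TCP (tcp_to_tips is the distance from the TCP to the fingertips, in m); z points along the fingers, y is the line along which they close (so a half turn about z gives the same grasp; the last joint's range is limited). The gripper opens to 85 mm and grips with 20 to 120 N. Pads are 22 mm wide; open, the fingers measure 114 mm over their backs; the gripper's body (76 mm by 85 mm) begins 54 mm behind the grasp point. The pads swing forward as they close: fully open they stand 13 mm farther back than shut.
Start: joints at [-0.938, 0.385, 0.008, 0, -1.194, -0.259], TCP at [0.228, -0.582, 0.25] pointing down, gripper open.
Joint ranges: [-3.14, 3.14], [-1.21, 2.06], [-1.07, 1.41], [-3.16, 2.05], [-2.99, -0.16], [-3.1, 3.1]. Speed limits (rad/s): [2.79, 2.79, 3.14, 3.14, 3.14, 3.14].

## Interface

Orientations are given as a rotation vector (axis times angle).
In Python, from rig import state, snapshot, get_calibration, close_job, tcp_to_tips gives the robot as it stands. The module is installed in compiled form; this text tells all that it offers.
- The arm moves only by the tool drive_tool, never from a script. Its argument "plan" is one flat list of numbers, 5 for each row, row after row: the shift along the tool's x, y, z in mm, then the turn about the tool's z in rad, then the opening, from -1 (shut) to 1 (fully open), so that 0 is half open. A call has 1 to 20 rows; each row is the pose to reach, as a shift and turn from the pose commanded when the call began, along the tool's axes at that moment; what a row does not reach only later rows make up. A row lasts 1/8 s, in which the tool goes at most 62.5 mm and 10.7 degrees, less where a joint would pass 70% of its speed; a pose out of reach is approached as far as the arm can. A call with a gripper value outside its range is refused whole. The fingers move at their own pace and stop on an object; "force" is the grip in N (left out, the last holds). Time passes only in rows, so rows that repeat a pose let the fingers close. It gives the time, the measured TCP pose, the force, the opening and the grip force at its end, in the units of the state.
- state(): the state, without advancing time (a new reading comes with each control period).
- snapshot(name): name is "scene" or "top" or "wrist"; returns the picture (420x560x3 uint8, red, green, blue); there is no depth.
- get_calibration(name): a dict with "intrinsics" (3x3 intrinsics, pixels), "T" (4x4, takes a point from camera to world coordinates); the wrist camera has in their place "hand_eye" (4x4, takes a point from camera to tool coordinates, whose origin is the TCP and whose axes are the flange's). Camera axes: x right, y down, z forward; pixel columns grow to the right and rows downward; lengths in m; the calibration is good to about 2 mm. The wrist camera is an equidistant fisheye: a pixel r from the principal point sees the ray r / f radians off the axis. A picture is of the moment at which its call begins: read the wrist's pose just before it. get_calibration takes no time and is no camera call.
- close_job(): hands the job in; it is judged then, once.
The state is a dict: "time": time; "joint_positions": joint angles; "qvel": joint speeds; "joint_torque": joint torques, N m; "position": TCP position; "eef_rot": TCP orientation; "force": force on the tool from outside, world axes, zero at the start; "wrist_torque": the same for the moment, N m; "finger_gap": finger opening in m; "grasp_force": force on a finger pad.
Only numpy, scipy, OpenCV 4.12 (cv2) and the standard library are available. Lean on these libraries where they do the work, as an engineer would, in place of code of your own. Each camera call takes 0.05 s, during which the arm holds its last target. There are 200 camera calls.

## Task

Stand the smaller of the two beakers in the round pocket of the pipette stand's drawn-out tray, let go of it, and push the tray fully home so that the beaker is under the pipette's tip. Then press the pipette's button down to its first, soft stop and keep it there for about a second with the tip still on; press on gently through to the stiffer second stop so that the tip drops into the beaker, and let the button spring back up. Do not press the button with more than 22 N, and leave the larger beaker alone.

Things in the scene. Friction and masses are not known exactly. Their poses are not given: they have to be found in the camera images.
- stand: Fixed pipette stand: grey base plate 140 x 120 mm, 6 mm thick, two low guide rails, a steel column 55 mm behind (+x of) the pipette axis (top 200 mm above the table) with a clamp that holds an upright white pipette, 27 mm thick. Origin on the table straight under the pipette's axis; x points from the pipette to the column (the tray draws out to -x), z up. The nose of the pipette ends 109 mm above the table, the tip hangs out of it down to 78 mm.
- collar (a point): Centre of the top of the pipette's white barrel, 206 mm above the table (z up, x as the stand). Straight above it is the grey push button, a flat disc 22 mm across, 9 mm thick. Its top is 25 to 39 mm above this point (volume setting, differs, not reported): go by feel. Its first 8 mm of travel down take 1.5 to 3.5 N; there, at the soft first stop, it stands firm until about 9 N.
- nose (a point): Lower end of the pipette's nose, 109 mm above the table, out of which the tip hangs. Past the button's first stop (over 9 N) it goes 6 mm more, its spring rising to 11 N, 1 to 2 N more half-way, where a pin drives the tip out; the tip falls 3.5 to 5 mm on. Then comes the hard second stop: 12 to 18 N seats the button there, over 22 N damages it. Let go, it springs back up.
- tray (a joint): Draw of the tray, m: 0 = fully home against its stop (pocket under the tip), about 0.08 to 0.09 = drawn out towards -x of the stand at the start. About 2 N of friction; it stays where left.
- pocket (a point): Centre of the floor of the tray's round pocket, 12 mm above the table; the pocket wall is a grey ring 8 mm high, 51 mm inner and 58 mm outer diameter. Moves with the tray; x as the stand, z up.
- tray_front (a point): Centre of the outer (-x) face of the tray's upright front plate, 26 mm above the table, 80 mm in front (-x) of the pocket centre. The plate is 70 mm wide, 6 mm thick and reaches from 7 to 45 mm above the table: push here along +x of the stand.
- beaker: The smaller clear beaker, 48 mm across the rim (44 mm body, 42 mm foot), 58 mm high, open on top, 35 to 70 g. Loose on the table. Origin at the centre of its underside, z up.
- beaker_mid (a point): Point on the smaller beaker's axis, 29 mm above its underside.
- big_beaker: The larger clear beaker, 57 mm across the rim, 70 mm high (too tall to pass under the tip); a bystander. Loose. Origin at the centre of its underside.
- tip: The pipette's used white tip, loose, 48 mm long: a thin cone 8 mm across with a round head 12 mm across, held by its head in the pipette's nose by sprung jaws. Origin at its lower point, z up along it.
- tip_mid (a point): Middle of the tip, 24 mm above its lower point.
Mind the look-alikes: they are no part of the job. Leave any orange or turquoise look-alike of the beaker alone.

How it is judged:
On the way, in this order (a step that is already met when the one before it is completed fails the run):
1. the smaller beaker stands released in the tray's pocket (horizontal distance between beaker and pocket below 0.007 m and z of beaker in the frame of pocket between -0.004 and 0.004 m and angle between beaker's own z axis and vertical below 0.08 rad and contact force between the fingers and beaker below 0.1 N and value of joint tray above 0.02 m), for 0.2 s.
2. the tray is fully home with the beaker in its pocket and the tip still on (horizontal distance between beaker and pocket below 0.007 m and z of beaker in the frame of pocket between -0.004 and 0.004 m and angle between beaker's own z axis and vertical below 0.08 rad and value of joint tray below 0.003 m and z of tip in the frame of stand above 0.072 m), for 0.2 s.
3. the fingers, over the button, keep it at the first stop (4 to 9.3 N), the tip still on (z of the grasp point in the frame of collar above 0 m and horizontal distance between the grasp point and collar below 0.02 m and contact force between the fingers and stand between 4 and 9.3 N and z of tip in the frame of stand above 0.072 m and value of joint tray below 0.003 m), for 0.6 s.
4. the fingers press the button on against the second stop (over 11.3 N), the tip being in the beaker (z of the grasp point in the frame of collar above 0 m and horizontal distance between the grasp point and collar below 0.02 m and contact force between the fingers and stand above 11.3 N and distance between tip_mid and beaker_mid below 0.03 m), for 0.05 s.
At the end, for the whole second after the job is handed in: The smaller beaker stands upright in the pocket (within 7 mm of its centre, foot within 4 mm of its floor), the tray is home within 3 mm, the tip lies at rest in the beaker (middle within 30 mm of the beaker's middle) and the button has been let go (horizontal distance between beaker and pocket below 0.007 m and z of beaker in the frame of pocket between -0.004 and 0.004 m and angle between beaker's own z axis and vertical below 0.08 rad and value of joint tray below 0.003 m and distance between tip_mid and beaker_mid below 0.03 m and linear speed of each of tip, beaker below 0.02 m/s); the robot touches nothing.
It fails at once if the fingers, over the pipette, press on the button with more than 22 N (z of the grasp point in the frame of collar above 0 m and horizontal distance between the grasp point and collar below 0.02 m and contact force between the fingers and stand above 22 N).
It fails at once if the arm or the gripper's body presses on the stand with more than 22 N (contact force between the arm and stand above 22 N).
It fails at once if the larger beaker is shifted by more than 20 mm (distance of big_beaker from where it was at the start of the episode above 0.02 m).
It also fails if it takes over 62 s, if anything falls off the work surface, if the arm or the gripper's body presses on something with over 40 N, if the wrist force passes 120 N, or if a joint passes its speed limit or range.

## Working session

There is one attempt and no reset: what is moved stays moved. The work goes in short steps, Python scripts to look and compute and a tool call to move; the robot and the scene stay as the last step left them, time stands still between calls to the robot, and variables do not carry over. Pictures are saved under pics/ and viewed, at most 10 in all, crops included, and the job is handed in when it is done.

Besides the shell and the picture viewer there is one more tool, called by a JSON object that holds its "name" and its "arguments". drive_tool: Moves the arm, as the interface text tells. Its arguments: {"type":"object","properties":{"plan":{"type":"array","items":{"type":"number"}},"force":{"type":"number"}},"required":["plan"]}

```bash
mkdir -p pics
python3 - <<'E'
from rig import *
import cv2,numpy as np
s=state();print(s)
for n in("scene","top"):
    cv2.imwrite(f"pics/{n}0.png",snapshot(n)[:,:,::-1]);c=get_calibration(n);print(n,np.round(c["intrinsics"],1).tolist(),np.round(c["T"],4).tolist())
c=get_calibration("wrist");print(c);print(tcp_to_tips)
E
```

```text
{'time': 0.0, 'joint_positions': array([-9.38415295e-01,  3.85556700e-01,  6.62235570e-03, -5.26213387e-04,
       -1.19400499e+00, -2.58581548e-01]), 'qvel': array([ 0.00137199, -0.00055615,  0.00154005,  0.00011003, -0.00114815,
        0.00065901]), 'joint_torque': array([ 1.07329520e-04, -3.92294168e+01,  1.88404101e+01,  4.18628410e+00,
       -4.57893329e-03,  3.68722951e-06]), 'position': array([ 0.22803518, -0.58132477,  0.24921606]), 'eef_rot': array([ 0.5833609 , -3.08646311, -0.00336822]), 'force': array([ 0.14090316, -0.63919891, -0.46411161]), 'wrist_torque': array([0.01438278, 0.06204107, 0.08298595]), 'grasp_force': 0.0, 'finger_gap': 0.08558928432922772}
scene [[530.5, 0.0, 272.8], [0.0, 530.5, 210.4], [0.0, 0.0, 1.0]] [[-0.9804, -0.1673, 0.1041, 0.4283], [-0.197, 0.8322, -0.5183, 0.3961], [0.0001, -0.5287, -0.8488, 0.8894], [0.0, 0.0, 0.0, 1.0]]
top [[474.6, 0.0, 282.8], [0.0, 474.6, 208.7], [0.0, 0.0, 1.0]] [[0.0253, -0.9971, 0.0711, 0.4473], [-0.9997, -0.0249, 0.0061, -0.0438], [-0.0043, -0.0713, -0.9974, 1.1399], [0.0, 0.0, 0.0, 1.0]]
{'intrinsics': array([[325.1922621 ,   0.        , 280.62720977],
       [  0.        , 325.1922621 , 214.9647588 ],
       [  0.        ,   0.        ,   1.        ]]), 'hand_eye': array([[ 9.30705095e-04, -9.59979288e-01, -2.80069457e-01,
         7.26864337e-02],
       [ 9.99998229e-01,  1.35158217e-03, -1.30963028e-03,
        -9.53577549e-05],
       [ 1.63575483e-03, -2.80067742e-01,  9.59978846e-01,
        -1.23433689e-01],
       [ 0.00000000e+00,  0.00000000e+00,  0.00000000e+00,
         1.00000000e+00]])}
0.019
```

View pics/scene0.png

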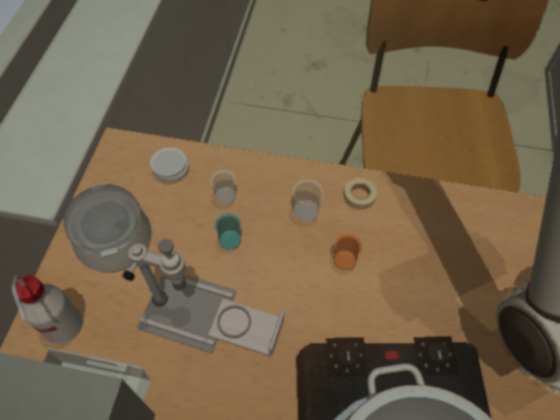

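View pics/top0.png

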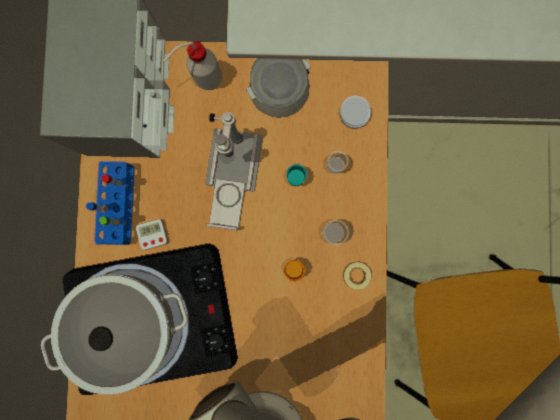

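The scene view shows the stand at (170,285) with the tray drawn to the lower right and its pocket at (234,321). The clear small beaker is at (223,188) and the big one at (306,200). In the top view the pocket is at (229,195), the small beaker at (337,162), the big one at (335,232), and the turquoise look-alike at (297,176).

```bash
cat > h.py <<'E'
from rig import *
import cv2,numpy as np
from scipy.spatial.transform import Rotation as R
def pl(n,u,v,z):
    c=get_calibration(n);d=c["T"][:3,:3]@np.linalg.solve(c["intrinsics"],[u,v,1]);o=c["T"][:3,3]
    return o+d*(z-o[2])/d[2]
def px(n,p):
    c=get_calibration(n);T=np.linalg.inv(c["T"]);q=c["intrinsics"]@(T[:3,:3]@p+T[:3,3]);return q[:2]/q[2]
E
python3 - <<'E'
from h import *
a=cv2.imread("pics/top0.png");b=cv2.imread("pics/scene0.png")
# crops
A=cv2.resize(a[100:240,195:275],None,fx=4,fy=4,interpolation=cv2.INTER_CUBIC)
B=cv2.resize(a[130:260,270:370],None,fx=4,fy=4,interpolation=cv2.INTER_CUBIC)
W=np.zeros((560,730,3),np.uint8);W[:,:320]=A;W[:520,325:725]=B
cv2.imwrite("pics/c1.png",W)
for n,u,v,z in[("top",229,195,.02),("scene",234,321,.02),("top",337,162,.03),("scene",223,190,.03),("top",335,232,.03),("scene",306,203,.03),("top",297,176,.03),("top",225,143,.23),("scene",168,249,.23)]:print(n,u,v,np.round(pl(n,u,v,z),4))
E
```

```text
top 229 195 [0.5566 0.0914 0.02  ]
scene 234 321 [0.5561 0.0967 0.02  ]
top 337 162 [ 0.6402 -0.1621  0.03  ]
scene 223 190 [ 0.6385 -0.1555  0.03  ]
top 335 232 [ 0.4751 -0.1603  0.03  ]
scene 306 203 [ 0.4744 -0.1576  0.03  ]
top 297 176 [ 0.6046 -0.0685  0.03  ]
top 225 143 [0.6374 0.0772 0.23  ]
scene 168 249 [0.6406 0.0849 0.23  ]
```

View pics/c1.png

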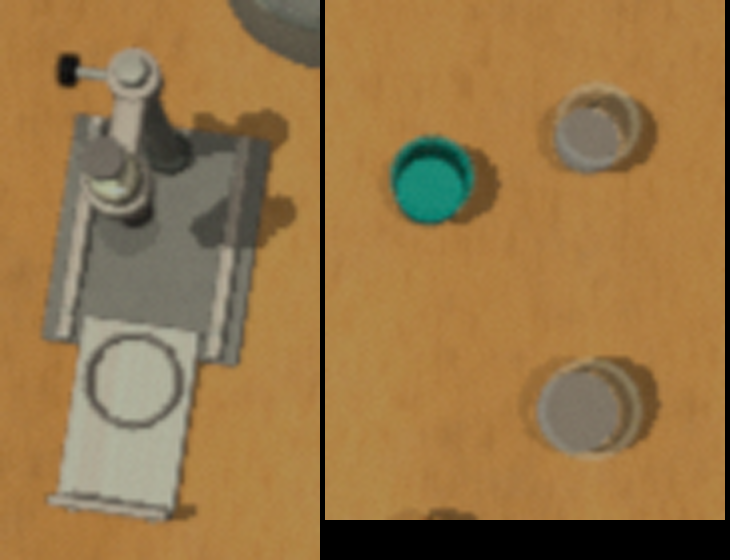

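The crop shows the pocket ring at (134,380) and the base corners at (78,113), (269,140), (235,362) and (45,338). The button is at (106,158). The small beaker's foot is at (587,137) and its rim at (598,128), both noticeably smaller than the big beaker's at (585,408).

Run:
```python
from h import *
t=lambda u,v,z:pl("top",195+u/4,100+v/4,z)
b=lambda u,v,z:pl("top",270+(u-325)/4,130+v/4,z)
C=[t(*c,.006) for c in[(78,113),(269,140),(235,362),(45,338)]]
print(np.round(C,4).tolist(),[np.linalg.norm(C[i]-C[(i+1)%4]) for i in range(4)])
d=(C[0]-C[3])+(C[1]-C[2]);print("yaw",np.arctan2(d[1],d[0]),"ctr",np.mean(C,0))
p=t(134,380,.02);print("pocket",p)
for z in(.23,.24):print("button",t(106,158,z))
f=[t(48,500,.045),t(172,515,.045)];print("front",f,np.mean(f,0));e=f[0]-f[1];print(np.arctan2(-e[0],e[1]),np.linalg.norm(e))
print("foot",b(587,137,.002),"rim",b(598,128,.058),"big",b(580,410,.002),b(590,407,.07))
s=state();M=R.from_rotvec(s["eef_rot"]).as_matrix();print(np.round(M,3))
```

```text
[[0.7197, 0.1337, 0.006], [0.706, 0.0174, 0.006], [0.5703, 0.034, 0.006], [0.582, 0.1487, 0.006]] [np.float64(0.11712270285739136), np.float64(0.13663120105911084), np.float64(0.11528962565688482), np.float64(0.1385446785586648)]
yaw -0.11491338285105061 ctr [0.64451059 0.08346169 0.006     ]
pocket [0.55660723 0.09260628 0.02      ]
button [0.64407547 0.08425734 0.23      ]
button [0.64191297 0.08284979 0.24      ]
front [array([0.48338383, 0.13688169, 0.045     ]), array([0.47653698, 0.06502424, 0.045     ])] [0.47996041 0.10095297 0.045     ]
-0.09499704514905884 0.0721829092936328
foot [ 0.6394847  -0.16155583  0.002     ] rim [ 0.63540599 -0.16199188  0.058     ] big [ 0.47449014 -0.16023837  0.002     ] [ 0.47469398 -0.1588749   0.07      ]
[[-0.931 -0.365 -0.001]
 [-0.365  0.931  0.002]
 [ 0.     0.002 -1.   ]]
```

{"name": "drive_tool", "arguments": {"plan": [-535, 242, 50, 0.9, 0.5, -535, 242, 50, 0.9, 0.5, -535, 242, 50, 0.9, 0.5, -535, 242, 50, 0.9, 0.5, -535, 242, 50, 0.9, 0.5, -535, 242, 50, 0.9, 0.5, -535, 242, 50, 0.9, 0.5, -535, 242, 50, 0.9, 0.5, -535, 242, 50, 0.9, 0.5, -535, 242, 50, 0.9, 0.5, -535, 242, 50, 0.9, 0.5, -535, 242, 50, 0.9, 0.5, -535, 242, 50, 0.9, 0.5], "force": 25}}

```text
time: 1.72
position: [0.6371, -0.1622, 0.2005]
eef_rot: [-0.819, -3.033, 0.0]
force: [-1.0, -0.3, 0.5]
finger_gap: 0.0639
grasp_force: 0.0
```

```bash
cat >> h.py <<'E'
def wpl(s,u,v,z):
    c=get_calibration("wrist");K=c["intrinsics"];H=c["hand_eye"]
    x=np.array([u-K[0,2],v-K[1,2]]);r=np.linalg.norm(x);t=r/K[0,0]
    d=np.r_[x/r*np.sin(t),np.cos(t)];M=R.from_rotvec(s["eef_rot"]).as_matrix()
    d=M@H[:3,:3]@d;o=s["position"]+M@H[:3,3];return o+d*(z-o[2])/d[2]
def go(s,p,yaw=None):
    M=R.from_rotvec(s["eef_rot"]).as_matrix();print("tool mm",np.round(1000*M.T@(np.array(p)-s["position"]),1))
    a=np.arctan2(M[1,0],M[0,0])
    if yaw is not None:print("turn",np.round((a-yaw+np.pi)%(2*np.pi)-np.pi,3))
E
python3 - <<'E'
from h import *
s=state();print(s["time"],s["position"],s["eef_rot"],s["finger_gap"],s["force"])
cv2.imwrite("pics/w1.png",snapshot("wrist")[:,:,::-1])
E
```

```text
1.725 [ 0.63711592 -0.16219642  0.20049819] [-8.19249070e-01 -3.03269206e+00  9.31166716e-05] 0.06385802247282399 [-0.99732944 -0.32713264  0.54295118]
```

View pics/w1.png

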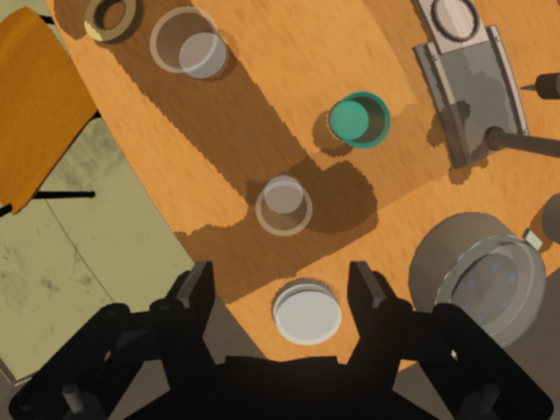

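The wrist view shows the small beaker's rim centred at (284,206) and its foot at (283,194), between the fingers. The turquoise one is at (355,118), and the pocket ring is at (455,17).

Run:
```python
from h import *
s=state()
r=wpl(s,284,206,.058);f=wpl(s,283,195,.002);print(r,f,wpl(s,456,17,.02),wpl(s,366,118,.058))
for u in(257,312):print(wpl(s,u,206,.058))
p=(r[:2]+f[:2])/2;go(s,[*p,.04])
```

```text
[ 0.6361975  -0.16008659  0.058     ] [ 0.6387139  -0.16216457  0.002     ] [0.55852902 0.09013966 0.02      ] [ 0.60496042 -0.06382253  0.058     ]
[ 0.62468761 -0.17986399  0.058     ]
[ 0.64812034 -0.13952363  0.058     ]
tool mm [  0.3   1.1 160.7]
```

{"name": "drive_tool", "arguments": {"plan": [0, 1, 100, 0, 0.5, 0, 1, 100, 0, 0.5, 0, 1, 140, 0, 0.5, 0, 1, 160, 0, 0.5, 0, 1, 160, 0, 0.5, 0, 1, 160, 0, -0.1, 0, 1, 160, 0, -0.1, 0, 1, 160, 0, -0.1, 0, 1, 160, 0, -0.1, 0, 1, 160, 0, -0.1, 0, 1, 160, 0, -0.1, 0, 1, 160, 0, -0.1], "force": 25}}

```text
time: 3.28
position: [0.6394, -0.1605, 0.0419]
eef_rot: [0.815, 3.031, -0.0]
force: [-0.7, 0.4, 6.7]
finger_gap: 0.0455
grasp_force: 25.8
```

{"name": "drive_tool", "arguments": {"plan": [0, 0, -40, 0, -0.1, 0, 0, -90, 0, -0.1, 0, 0, -90, 0, -0.1, 0, 0, -90, 0, -0.1]}}

```text
time: 3.78
position: [0.6376, -0.16, 0.1296]
eef_rot: [-0.817, -3.032, -0.001]
force: [-0.6, -0.1, -1.2]
finger_gap: 0.0459
grasp_force: 25.9
```

Run:
```python
from h import *
s=state();print(s["position"],s["force"],s["finger_gap"],s["grasp_force"])
go(s,[.555,.0925,.13],np.pi-.11)
```

```text
[ 0.63763279 -0.15997776  0.12962557] [-0.57273329 -0.13313463 -1.17137135] 0.045884411566098564 25.853626091650455
tool mm [198.3 176.7  -0. ]
turn -0.417
```

{"name": "drive_tool", "arguments": {"plan": [40, 35, 0, -0.15, -0.1, 80, 70, 0, -0.3, -0.1, 120, 106, 0, -0.417, -0.1, 160, 142, 0, -0.417, -0.1, 190, 169, 0, -0.417, -0.1, 198, 177, 0, -0.417, -0.1, 198, 177, 0, -0.417, -0.1, 198, 177, 0, -0.417, -0.1]}}

```text
time: 4.78
position: [0.5561, 0.0911, 0.1297]
eef_rot: [-0.173, -3.136, 0.001]
force: [-0.6, -0.4, -0.3]
finger_gap: 0.0455
grasp_force: 25.9
```

Run:
```python
from h import *
s=state();print(s["position"],s["eef_rot"],s["force"],s["finger_gap"],s["grasp_force"])
w=snapshot("wrist")[:,:,::-1];t=snapshot("top")[:,:,::-1]
W=np.zeros((420,760,3),np.uint8);W[:,:560]=w;T=cv2.resize(t[150:250,205:255],None,fx=4,fy=4,interpolation=cv2.INTER_CUBIC);W[:400,560:]=T
cv2.imwrite("pics/w2.png",W)
```

```text
[0.55611778 0.09114354 0.12968381] [-1.73421666e-01 -3.13566683e+00  1.00168653e-03] [-0.5709764  -0.42521776 -0.25409262] 0.04549776470265929 25.886030201944266
```

View pics/w2.png

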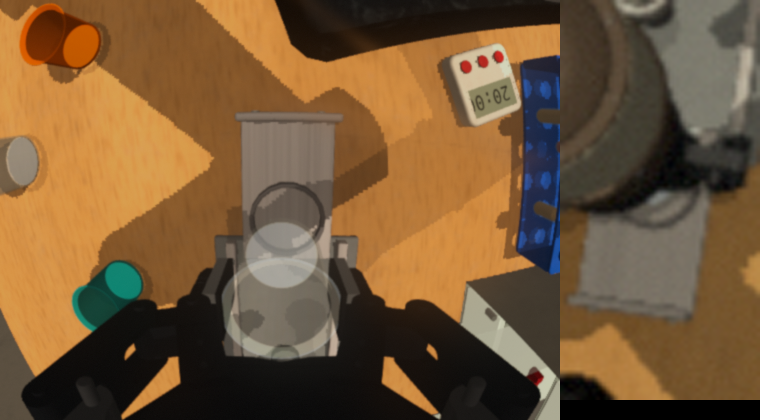

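The wrist view shows the ring centred at about (288,219), the tray edges at columns 242 and 334, and the held beaker's foot at (281,255) with its rim at (281,308).

Run:
```python
from h import *
s=state()
p=wpl(s,288,219,.02);f=wpl(s,281,255,.089);r=wpl(s,281,308,.146)
print(p,f,r,s["position"])
print(wpl(s,250,219,.02)-wpl(s,326,219,.02), wpl(s,288,183,.02), wpl(s,245,255,.089)-wpl(s,317,255,.089))
a=wpl(s,238,116,.045);b=wpl(s,342,118,.045);print(a,b)
d=b-a;y=np.arctan2(-d[0],d[1]);print("yaw",y)
go(s,[*p[:2],.13],np.pi-.11)
go(s,s["position"]+p-f)
```

```text
[0.55567311 0.09551595 0.02      ] [0.55471236 0.09041047 0.089     ] [0.55269612 0.09069689 0.146     ] [0.55627431 0.09098515 0.12995344]
[-0.00627602 -0.05698421  0.        ] [0.52838085 0.09837631 0.02      ] [-0.00433356 -0.03948086  0.        ]
[0.47666389 0.07151279 0.045     ] [0.48485115 0.13726522 0.045     ]
yaw -0.12387881347607337
tool mm [ 1.1  4.4 -0. ]
turn -0.001
tool mm [-0.4  5.2 69. ]
```

{"name": "drive_tool", "arguments": {"plan": [-1, 4.5, 20, 0, -0.1, -1, 4.5, 40, 0, -0.1, -1, 4.5, 55, 0, -0.1, -1, 4.5, 65, 0, -0.1, -1, 4.5, 71, 0, -0.1, -1, 4.5, 74, 0, -0.1, -1, 4.5, 74, 0, -0.1, -1, 4.5, 74, 0, -0.1]}}

```text
time: 5.88
position: [0.5579, 0.0967, 0.0568]
eef_rot: [0.171, 3.136, 0.001]
force: [1.0, -0.5, -2.1]
finger_gap: 0.0459
grasp_force: 25.9
```

Run:
```python
from h import *
s=state();print(s["position"],s["force"],s["finger_gap"],s["grasp_force"])
w=snapshot("wrist")[:,:,::-1];cv2.imwrite("pics/w3.png",w)
```

```text
[0.55788716 0.09671163 0.05678771] [ 1.01005259 -0.53520662 -2.08178385] 0.04591840089290133 25.886257680216858
```

View pics/w3.png

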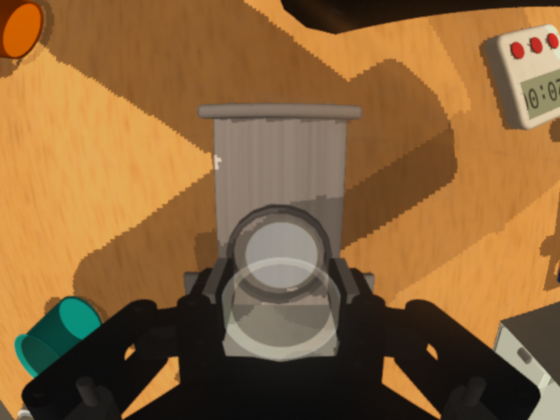

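The foot (281,255) sits concentric in the ring (280,254), so I'll lower it and release.

{"name": "drive_tool", "arguments": {"plan": [0, 0, 2, 0, -0.1, 0, 0, 2, 0, 0.2, 0, 0, 2, 0, 0.5, 0, 0, 2, 0, 0.5, 0, 0, 2, 0, 0.5, 0, 0, 2, 0, 0.5, 0, 0, -20, 0, 0.5, 0, 0, -60, 0, 0.5, 0, 0, -100, 0, 0.5, 0, 0, -100, 0, 0.5, 0, 0, -100, 0, 0.5]}}

```text
time: 7.3
position: [0.557, 0.0964, 0.1558]
eef_rot: [-0.172, -3.136, -0.0]
force: [0.4, -0.0, -0.2]
finger_gap: 0.0642
grasp_force: 0.0
```

Run:
```python
from h import *
s=state();print(s["position"],s["eef_rot"],s["force"],s["finger_gap"],s["grasp_force"])
w=snapshot("wrist")[:,:,::-1];cv2.imwrite("pics/w4.png",w)
```

```text
[0.55696246 0.09639902 0.15580232] [-1.72130892e-01 -3.13579693e+00 -5.42549295e-05] [ 0.42192366 -0.03405729 -0.18388335] 0.06417804071701175 0.0
```

View pics/w4.png

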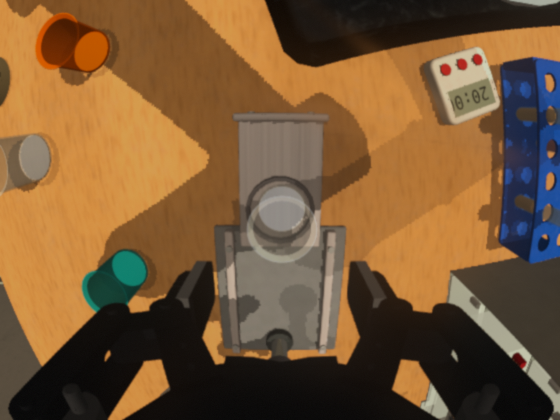

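The beaker stands upright in the ring, with its foot at (281,209) and the ring at (281,212). The rails are vertical in the picture, so the tool is aligned with the stand. Next I'll check the room in front of the tray plate, since the hob corner is at (310,62).

Run:
```python
from h import *
s=state()
for z in(.0,.05,.1):print(z,pl("top",210,245,z),wpl(s,312,63,z),wpl(s,288,50,z))
print("pot handle",pl("top",178,305,.15),pl("top",183,325,.15))
a=wpl(s,235,117,.045);b=wpl(s,328,118,.045);print("plate",a,b,(a+b)/2)
print("ring",wpl(s,281,212,.02))
M=R.from_rotvec(s["eef_rot"]).as_matrix();print(M[:,0])
x=-M[:,0];y=M[:,1];p=wpl(s,281,212,.02)
go(s,p-x*.112+[0,0,.034-.02])
for n in[(215,227),(345,227)]:print(wpl(s,*n,.006))
```

```text
0.0 [0.43714318 0.13535741 0.        ] [0.4355307  0.13486153 0.        ] [0.42214452 0.11596059 0.        ]
0.05 [0.43758901 0.12749828 0.05      ] [0.4443858  0.12925348 0.05      ] [0.43340033 0.11374228 0.05      ]
0.1 [0.43803484 0.11963914 0.1       ] [0.4532409  0.12364543 0.1       ] [0.44465614 0.11152397 0.1       ]
pot handle [0.31345142 0.17335024 0.15      ] [0.27309303 0.16139021 0.15      ]
plate [0.4765272  0.07117643 0.045     ] [0.48440118 0.13701978 0.045     ] [0.48046419 0.1040981  0.045     ]
ring [0.55704017 0.09536846 0.02      ]
[-0.99400556  0.10930946  0.00209461]
tool mm [111.4  -0.8 121.2]
[0.56841613 0.03461413 0.006     ]
[0.58092961 0.15036052 0.006     ]
```

{"name": "drive_tool", "arguments": {"plan": [40, -1, 0, 0, -1, 80, -1, 0, 0, -1, 108, -1, 0, 0, -1, 108, -1, 40, 0, -1, 108, -1, 80, 0, -1, 108, -1, 105, 0, -1, 108, -1, 117, 0, -1, 108, -1, 117, 0, -1, 108, -1, 117, 0, -1]}}

```text
time: 8.48
position: [0.4507, 0.1077, 0.0399]
eef_rot: [0.171, 3.136, 0.001]
force: [0.3, 0.0, 0.5]
finger_gap: -0.0001
grasp_force: 0.0
```

{"name": "drive_tool", "arguments": {"plan": [-7, 0, 0, 0, -1, -14, 0, 0, 0, -1, -19, 0, 0, 0, -1, -24, 0, 0, 0, -1, -30, 0, 0, 0, -1, -36, 0, 0, 0, -1, -42, 0, 0, 0, -1, -48, 0, 0, 0, -1, -54, 0, 0, 0, -1, -60, 0, 0, 0, -1, -66, 0, 0, 0, -1, -72, 0, 0, 0, -1, -78, 0, 0, 0, -1, -82, 0, 0, 0, -1, -85, 0, 0, 0, -1, -87, 0, 0, 0, -1, -87, 0, 0, 0, -1]}}

```text
time: 10.6
position: [0.5371, 0.0981, 0.0394]
eef_rot: [0.171, 3.136, 0.001]
force: [-1.8, -0.2, -0.1]
finger_gap: -0.0001
grasp_force: 0.6
```

{"name": "drive_tool", "arguments": {"plan": [-2, 0, 0, 0, -1, -4, 0, 0, 0, -1, -6, 0, 0, 0, -1, -8, 0, 0, 0, -1, -10, 0, 0, 0, -1, -11, 0, 0, 0, -1, -12, 0, 0, 0, -1, -12, 0, 0, 0, -1]}}

```text
time: 11.6
position: [0.5489, 0.0967, 0.0394]
eef_rot: [0.171, 3.136, 0.0]
force: [-1.9, 0.8, -0.3]
finger_gap: 0.0003
grasp_force: 0.6
```

{"name": "drive_tool", "arguments": {"plan": [-1, 0, 0, 0, -1, -2, 0, 0, 0, -1, -3, 0, 0, 0, -1, -3, 0, 0, 0, -1]}}

```text
time: 12.1
position: [0.5518, 0.0963, 0.0394]
eef_rot: [0.171, 3.136, 0.0]
force: [-1.3, 1.3, -0.3]
finger_gap: -0.0003
grasp_force: 0.7
```

{"name": "drive_tool", "arguments": {"plan": [-1, 0, 0, 0, -1, -2, 0, 0, 0, -1, -2, 0, 0, 0, -1]}}

```text
time: 12.48
position: [0.5531, 0.096, 0.0393]
eef_rot: [-0.172, -3.136, 0.0]
force: [-4.3, 3.2, 2.1]
finger_gap: 0.0002
grasp_force: 2.1
```

{"name": "drive_tool", "arguments": {"plan": [-1, 0, 0, 0, -1, -2, 0, 0, 0, -1, -2, 0, 0, 0, -1]}}

```text
time: 12.85
position: [0.5531, 0.0957, 0.0391]
eef_rot: [-0.172, -3.132, 0.002]
force: [-9.8, 4.5, 5.8]
finger_gap: 0.0002
grasp_force: 4.8
```

The tray is home: motion stopped at x = 0.553 and the force rose to 10 N. I'll back off and rise.

{"name": "drive_tool", "arguments": {"plan": [10, 0, 0, 0, -1, 25, 0, 0, 0, -1, 25, 0, -50, 0, -1, 25, 0, -110, 0, -1, 25, 0, -170, 0, -1, 25, 0, -230, 0, -1, 25, 0, -270, 0, -1, 0, 0, -270, 0, -1, -30, 0, -270, 0, -1, -30, 0, -270, 0, -1, -30, 0, -270, 0, -1]}}

```text
time: 14.22
position: [0.5846, 0.0923, 0.3089]
eef_rot: [-0.172, -3.136, 0.001]
force: [-0.2, -0.4, -0.4]
finger_gap: 0.0003
grasp_force: 0.0
```

Run:
```python
from h import *
s=state();print(s["time"],s["position"],s["eef_rot"],s["force"])
w=snapshot("wrist")[:,:,::-1];W=np.zeros((420,760,3),np.uint8);W[:,:560]=w
t=snapshot("scene")[:,:,::-1];W[:400,560:]=cv2.resize(t[230:330,150:200],None,fx=4,fy=4,interpolation=cv2.INTER_CUBIC)
cv2.imwrite("pics/w5.png",W)
```

```text
14.225 [0.58464687 0.09234421 0.30885631] [-1.71769298e-01 -3.13610654e+00  5.98463527e-04] [-0.21620569 -0.44986917 -0.36709197]
```

View pics/w5.png

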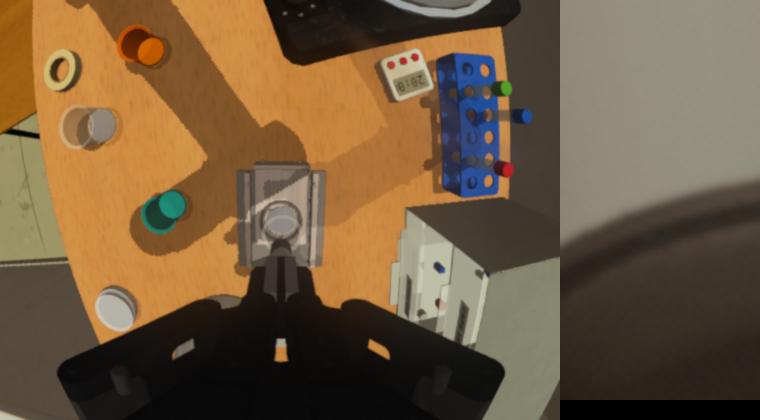

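The wrist view shows the tray home, with the beaker upright in the ring at (282,221) and the pipette in line at column 281 behind the fingers.

Run:
```python
from h import *
s=state()
p=wpl(s,282,221,.02);print(p,wpl(s,238,170,.006),wpl(s,326,170,.006),wpl(s,253,164,.045),wpl(s,309,165,.045))
go(s,[.6435,.0855,.28])
```

```text
[0.64097604 0.08682333 0.02      ] [0.56849563 0.03578228 0.006     ] [0.58103617 0.15218266 0.006     ] [0.55826227 0.06063991 0.045     ] [0.56669398 0.12736035 0.045     ]
tool mm [-59.3  -0.6  29.4]
```

{"name": "drive_tool", "arguments": {"plan": [-30, 0, 10, 0, -1, -58.5, 0, 25, 0, -1, -58.5, 0, 34, 0, -1, -58.5, 0, 38, 0, -1, -58.5, 0, 38, 0, -1, -58.5, 0, 38, 0, -1]}}

```text
time: 15.08
position: [0.6433, 0.0863, 0.2725]
eef_rot: [0.171, 3.135, 0.001]
force: [0.1, 0.3, 0.5]
finger_gap: -0.0002
grasp_force: 0.0
```

{"name": "drive_tool", "arguments": {"plan": [0, 0, 1, 0, -1, 0, 0, 2, 0, -1, 0, 0, 3, 0, -1, 0, 0, 3, 0, -1]}}

```text
time: 15.58
position: [0.6434, 0.0861, 0.2681]
eef_rot: [-0.171, -3.137, 0.0]
force: [0.7, -0.2, -0.2]
finger_gap: 0.0002
grasp_force: 0.0
```

{"name": "drive_tool", "arguments": {"plan": [0, 0, 1, 0, -1, 0, 0, 2, 0, -1, 0, 0, 3, 0, -1, 0, 0, 3, 0, -1]}}

```text
time: 16.08
position: [0.6434, 0.0861, 0.2652]
eef_rot: [-0.172, -3.137, 0.0]
force: [-0.6, -0.2, -0.4]
finger_gap: -0.0001
grasp_force: 0.0
```

{"name": "drive_tool", "arguments": {"plan": [0, 0, 1, 0, -1, 0, 0, 2, 0, -1, 0, 0, 3, 0, -1, 0, 0, 3, 0, -1]}}

```text
time: 16.58
position: [0.6434, 0.0861, 0.2622]
eef_rot: [-0.171, -3.137, 0.0]
force: [0.7, 0.1, 1.1]
finger_gap: 0.0001
grasp_force: 0.0
```

{"name": "drive_tool", "arguments": {"plan": [0, 0, 1, 0, -1, 0, 0, 2, 0, -1, 0, 0, 2, 0, -1]}}

```text
time: 16.95
position: [0.6436, 0.0862, 0.2606]
eef_rot: [0.171, 3.136, 0.0]
force: [-0.5, 0.1, 1.8]
finger_gap: 0.0002
grasp_force: 0.8
```

{"name": "drive_tool", "arguments": {"plan": [0, 0, 1, 0, -1, 0, 0, 2, 0, -1, 0, 0, 2, 0, -1]}}

```text
time: 17.32
position: [0.6436, 0.0861, 0.2584]
eef_rot: [0.171, 3.137, 0.0]
force: [0.4, -0.6, 2.9]
finger_gap: -0.0003
grasp_force: 1.0
```

{"name": "drive_tool", "arguments": {"plan": [0, 0, 1, 0, -1, 0, 0, 2, 0, -1, 0, 0, 2, 0, -1]}}

```text
time: 17.7
position: [0.6436, 0.0862, 0.2563]
eef_rot: [0.171, 3.137, 0.0]
force: [-0.6, 0.0, 2.4]
finger_gap: 0.0002
grasp_force: 1.3
```

{"name": "drive_tool", "arguments": {"plan": [0, 0, 1, 0, -1, 0, 0, 2, 0, -1, 0, 0, 2, 0, -1]}}

```text
time: 18.08
position: [0.6436, 0.0862, 0.2543]
eef_rot: [0.171, 3.137, 0.0]
force: [0.6, -0.2, 3.1]
finger_gap: 0.0001
grasp_force: 1.6
```

{"name": "drive_tool", "arguments": {"plan": [0, 0, 0.5, 0, -1, 0, 0, 1, 0, -1, 0, 0, 1, 0, -1]}}

```text
time: 18.45
position: [0.6436, 0.0861, 0.2536]
eef_rot: [0.171, 3.136, 0.0]
force: [-0.5, 0.4, 3.9]
finger_gap: -0.0002
grasp_force: 2.0
```

{"name": "drive_tool", "arguments": {"plan": [0, 0, 0.5, 0, -1, 0, 0, 0.5, 0, -1]}}

```text
time: 18.7
position: [0.6436, 0.0861, 0.2535]
eef_rot: [0.171, 3.136, 0.0]
force: [-0.9, -0.4, 5.2]
finger_gap: -0.0002
grasp_force: 2.7
```

{"name": "drive_tool", "arguments": {"plan": [0, 0, 0.5, 0, -1, 0, 0, 0.5, 0, -1]}}

```text
time: 18.95
position: [0.6437, 0.0861, 0.2535]
eef_rot: [0.171, 3.135, 0.0]
force: [-1.3, -0.0, 6.6]
finger_gap: -0.0002
grasp_force: 3.3
```

{"name": "drive_tool", "arguments": {"plan": [0, 0, 0, 0, -1, 0, 0, 0, 0, -1, 0, 0, 0, 0, -1, 0, 0, 0, 0, -1, 0, 0, 0, 0, -1, 0, 0, 0, 0, -1, 0, 0, 0, 0, -1, 0, 0, 0, 0, -1, 0, 0, 0, 0, -1]}}

```text
time: 20.08
position: [0.6437, 0.0861, 0.2535]
eef_rot: [0.171, 3.135, 0.0]
force: [-0.9, 0.5, 7.0]
finger_gap: -0.0001
grasp_force: 3.3
```

{"name": "drive_tool", "arguments": {"plan": [0, 0, 0.5, 0, -1, 0, 0, 1, 0, -1, 0, 0, 1, 0, -1]}}

```text
time: 20.45
position: [0.6438, 0.0861, 0.2531]
eef_rot: [0.171, 3.135, 0.0]
force: [-1.0, 0.2, 8.4]
finger_gap: 0.0003
grasp_force: 4.2
```

{"name": "drive_tool", "arguments": {"plan": [0, 0, 0.5, 0, -1, 0, 0, 1, 0, -1, 0, 0, 1, 0, -1]}}

```text
time: 20.82
position: [0.6438, 0.0861, 0.2524]
eef_rot: [0.17, 3.134, 0.0]
force: [-2.4, 0.3, 9.2]
finger_gap: 0.0
grasp_force: 4.6
```

{"name": "drive_tool", "arguments": {"plan": [0, 0, 0.5, 0, -1, 0, 0, 1, 0, -1, 0, 0, 1, 0, -1]}}

```text
time: 21.2
position: [0.6439, 0.0861, 0.2518]
eef_rot: [0.17, 3.134, 0.0]
force: [-2.0, -0.0, 9.5]
finger_gap: -0.0002
grasp_force: 5.0
```

{"name": "drive_tool", "arguments": {"plan": [0, 0, 0.5, 0, -1, 0, 0, 1, 0, -1, 0, 0, 1.5, 0, -1, 0, 0, 2, 0, -1, 0, 0, 2, 0, -1]}}

```text
time: 21.82
position: [0.6439, 0.0861, 0.2498]
eef_rot: [0.17, 3.134, 0.0]
force: [-3.1, 1.0, 9.5]
finger_gap: 0.0004
grasp_force: 5.1
```

{"name": "drive_tool", "arguments": {"plan": [0, 0, 0.5, 0, -1, 0, 0, 1, 0, -1, 0, 0, 1.5, 0, -1, 0, 0, 1.5, 0, -1]}}

```text
time: 22.32
position: [0.6439, 0.0861, 0.2482]
eef_rot: [0.17, 3.134, 0.0]
force: [-1.8, 0.2, 10.7]
finger_gap: -0.0001
grasp_force: 4.9
```

{"name": "drive_tool", "arguments": {"plan": [0, 0, 0.5, 0, -1, 0, 0, 1, 0, -1, 0, 0, 1, 0, -1]}}

```text
time: 22.7
position: [0.6439, 0.0861, 0.2474]
eef_rot: [0.17, 3.134, 0.0]
force: [-1.9, -0.2, 10.3]
finger_gap: -0.0
grasp_force: 5.2
```

{"name": "drive_tool", "arguments": {"plan": [0, 0, 0.5, 0, -1, 0, 0, 1, 0, -1, 0, 0, 1, 0, -1]}}

```text
time: 23.08
position: [0.6441, 0.0861, 0.2473]
eef_rot: [0.17, 3.133, 0.0]
force: [-3.4, 1.0, 12.6]
finger_gap: -0.0
grasp_force: 6.5
```

{"name": "drive_tool", "arguments": {"plan": [0, 0, 0.5, 0, -1, 0, 0, 1, 0, -1, 0, 0, 1, 0, -1, 0, 0, 1, 0, -1]}}

```text
time: 23.58
position: [0.6442, 0.0861, 0.2473]
eef_rot: [0.169, 3.132, 0.0]
force: [-2.9, 0.6, 14.8]
finger_gap: -0.0001
grasp_force: 7.7
```

Run:
```python
from h import *
s=state();print(s["position"],s["force"])
w=snapshot("wrist")[:,:,::-1];cv2.imwrite("pics/w6.png",cv2.resize(w[130:290,200:360],None,fx=3.5,fy=3.5,interpolation=cv2.INTER_CUBIC))
```

```text
[0.64419176 0.08605086 0.24725121] [-2.91456096  0.56517022 14.84765622]
```

View pics/w6.png

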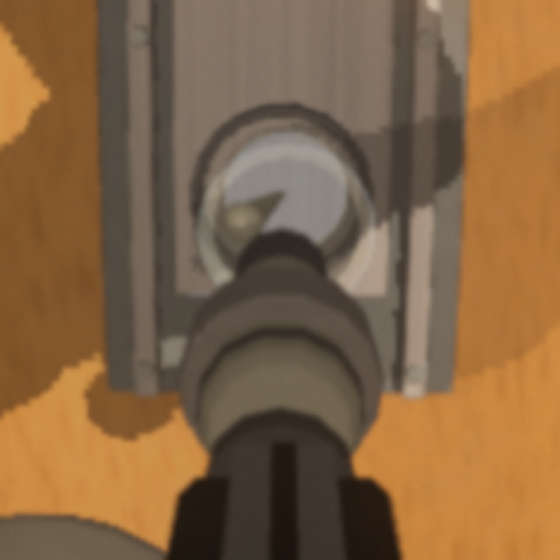

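The crop shows the tip dropped and leaning in the beaker at about (245,210), with the second stop held at 14.8 N. Now I'll release and retreat.

{"name": "drive_tool", "arguments": {"plan": [0, 0, -3, 0, -1, 0, 0, -8, 0, -1, 0, 0, -14, 0, -1, 0, 0, -22, 0, -1, 0, 0, -50, 0, -1, 0, 0, -80, 0, -1, 0, 0, -80, 0, -1, 60, 0, -80, 0, -1, 60, 0, -80, 0, -1, 60, 0, -80, 0, -1]}}

```text
time: 24.88
position: [0.5836, 0.0928, 0.3223]
eef_rot: [-0.171, -3.136, 0.0]
force: [0.0, -0.0, -0.4]
finger_gap: -0.0003
grasp_force: 0.0
```

Run:
```python
from h import *
s=state();print(s["position"],s["force"])
w=snapshot("wrist")[:,:,::-1];cv2.imwrite("pics/w7.png",cv2.resize(w[130:290,200:360],None,fx=3.5,fy=3.5,interpolation=cv2.INTER_CUBIC))
```

```text
[0.5836009  0.09276424 0.32225491] [ 0.00499301 -0.00793917 -0.37414115]
```

View pics/w7.png

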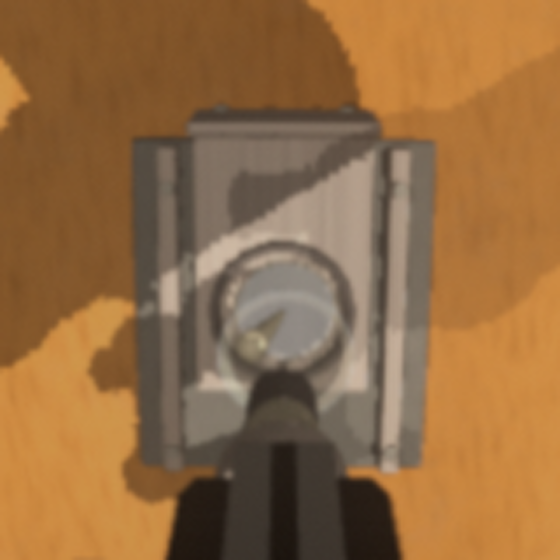

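The beaker stands upright in the ring at (283,310), the tip rests inside it at (260,335), the tray is home, and the arm is clear.

```bash
python3 -c "
from rig import *
print(close_job())"
```

```text
the job is handed in; nothing more can be done
None
```

The job is handed in at about 25 s of the 62 s allowed: the small beaker is in the pocket with the tray home, I held the button at its first stop at about 7 N, then pressed it to the second at about 15 N; the tip lies in the beaker and the button is released (no verdict was returned).

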